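# Fit the mounting plate into the wall box

## Robot

A 6-joint arm with a two-finger parallel gripper is mounted at the origin on the work surface. World frame = base frame: x ahead of the robot, y to its left, z up, the work surface at z = 0. Lengths are in m, angles in rad, forces in N, time in s.
With the tool pointing down it reaches from about 0.3 to 1 m from the base axis. Payload 5.1 kg.
Tool frame: the origin (TCP) lies between the finger pads; the fingertips stand 11 mm ahead of it and the grasp point (between the pads) lies 8 mm behind it (manip.finger_overhang is the distance from the TCP to the fingertips, in m); z points along the fingers, y is the direction in which the jaws open and shut (so a half turn about z gives the same grasp; the last joint's range is limited). The gripper opens to 95 mm and grips with 3 to 60 N. Pads are 20 mm wide; open, the fingers measure 119 mm over their backs; the gripper's body (75 mm by 180 mm) begins 59 mm behind the grasp point.
Start: joints at [1.118, 0.124, 1.65, -0, 1.367, -0.083], TCP at [0.235, 0.606, 0.226] pointing down, gripper open.
Joint ranges: [-2.61, 2.61], [-1.02, 2.33], [0.03, 2.71], [-1.35, 4.49], [0.32, 2.68], [-2.91, 2.91]. Speed limits (rad/s): [2.57, 2.57, 3.14, 3.14, 3.14, 3.14].

## Interface

Orientations are given as a rotation vector (axis times angle).
In Python, from bench import status, snapshot, ticket, masks_of, tip_of, manip gives the robot as it stands.
- The arm moves only by the tool play_rows, never from a script. Its argument "series" is a list of rows, each a list of 7 numbers: the turn, a rotation vector about the tool's x, y, z in rad, then the shift along the tool's x, y, z in m, then the opening, from 0 (shut) to 1 (fully open). In form: [[rx, ry, rz, dx, dy, dz, gripper], ...]. A call has exactly 10 rows; each row shifts and turns the commanded pose from where the row before left it, along the tool's axes as they then stand; what a row does not reach is not made up. A row lasts 1/12 s, in which the tool goes at most 41.7 mm and 7.16 degrees, less where a joint would pass 70% of its speed; a pose out of reach is approached as far as the arm can. A call is refused whole if a number of a shift passes 0.0417 or a number of a turn 0.125, either way. A call with a gripper value outside its range is refused whole. The fingers move at their own pace and stop on an object; "newtons" is the grip in N (left out, the last holds). Time passes only in rows, so rows that do not move let the fingers close, or fill a call up. It gives the time, the measured TCP pose, the force and the opening at its end, in the units of the state.
- status.observe(): the state, without advancing time (a new reading comes with each control period).
- snapshot(name): name is "scene" or "top" or "wrist"; returns a dict with "pixels" (384x512x3 uint8, blue, green, red), "mtx" (3x3 intrinsics, pixels), "eye" and "attitude" of the camera in the world; the wrist camera has in their place "mount" (4x4, takes a point from camera to tool coordinates, whose origin is the TCP and whose axes are the flange's). Camera axes: x right, y down, z forward; pixel columns grow to the right and rows downward; lengths in m; the calibration is good to about 2 mm. A picture is of the moment at which its call begins: read the wrist's pose just before it. There is no depth.
- ticket.job_done(): hands the job in, once; it reports no verdict.
Trained networks look in the newest picture that a camera, given by its name, has taken for a name from the list of things; names that differ only in an ending like _2 or _b are one class to them, and where a whole thing is asked for, a point or a joint stands for the part that bears it (a point fixed in the world has none). Each returns a list of dicts, best first, with "p" (0 to 1); they miss things now and then, are a little off and sometimes report something else, mostly with a low value. They report only what shows in the picture. A call takes as long as a camera call. They do not tell look-alikes from the thing itself.
- masks_of(camera, label): "region" (384x512 bool, what is visible of it).
- tip_of(camera, label): "location" ([x, y, z] in m, in world coordinates, good to about 4 mm: a listed point, or the origin of a listed thing).
The state is a dict: "clock": time; "joint_positions": joint angles; "qvel": joint speeds; "joint_efforts": joint torques, N m; "tcp_pos": TCP position; "orientation": TCP orientation; "ft_force": force on the tool from outside, world axes, zero at the start; "ft_torque": the same for the moment, N m; "grip_width": finger opening in m.
Only numpy, scipy, OpenCV 4.12 (cv2) and the standard library are available. Lean on these libraries where they do the work, as an engineer would, in place of code of your own. Each camera call takes 0.05 s, during which the arm holds its last target.

## Task

Take the mounting plate, with its module on it, off the sloping stand and fit it into the open grey wall box: the plate is longer than the opening, so tilt it, pass one end in under a folded rim, then lower the other end past the opposite rim under control, without letting it drop. It must finish flat on both ledges inside the box, let go and centred so that both of its ends are tucked under the rims. Leave the other things on the bench where they are.

Things in the scene. Friction and masses are not known exactly. Their poses are not given: they have to be found in the camera images.
- plate: Aluminium mounting plate, 190 long (its x) x 120 wide (its y) x 3 mm, 0.34-0.55 kg, centre of mass near its middle; origin at the centre of its underside, z up through its components. At first it lies on the stand, its +x end low against the stand's lip, nothing holding it down. Across it at x = -64 mm lies a brass earth bar, 8 x 64 x 9 mm. Either way round in the box is right.
- module_nose (a point): Centre of the top of the grey module on the plate's middle, 66 mm above the plate's underside. The module is 36 mm wide along plate y, with flat parallel sides from 10 to 66 mm above the underside; along plate x it is 85 mm long, but its nose (48 to 66 mm above the underside) only 45 mm. It sits on a steel rail along y, 35 mm wide, 110 mm long, up to 10 mm above the underside.
- wall_box: Open grey sheet-steel wall box on its back, fixed, opening up; outside 230 (its x) x 136 (its y) x 49 mm high, walls 3 mm, inside 224 x 130 mm; origin at the centre of its underside, z up. Under each end rim a flat ledge reaches 45 mm in from the end wall over the full width, its top 20 mm above the origin.
- opening (a point): Centre of the box's opening, 49 mm above its underside, axes as the box. At both x ends a rim 2.5 mm thick is folded 24 mm inwards, so the opening is 176 mm long (x) and the full 130 mm wide (y). With one end of the flat plate within 10 mm of its end wall the other end just passes the opposite rim; when centred, 7 mm of each end lies under a rim.
- stand: Plywood wiring stand, fixed, base 205 (its x) x 150 mm (its y); origin at the centre of its underside. Its face slopes at 30 degrees, low at its +x side (away from the robot), high at -x; the face's middle is 85 mm, its top edge 139 mm above the bench. At the foot of the slope a strip stands 8 mm proud, against which the plate's low end rests.
- screwdriver: Loose screwdriver, 190 mm long, lying between stand and box; origin on its underside near the middle. Leave it alone.
- solder_reel: Loose solder reel, 62 mm across, 38 mm high, standing flat between stand and box, near the robot; origin at the centre of its underside. Leave it alone.
- spare_module: Loose slim grey module, 85 x 18 x 57 mm, between stand and box on the far side; origin at the centre of its underside. Leave it alone.
- multimeter: Loose black multimeter, 180 x 85 x 40 mm, at the back of the bench; origin at the centre of its underside. Leave it alone.
- plug_supply: Loose black plug supply, 75 x 45 x 28 mm, on the left; origin at the centre of its underside. Leave it alone.
- screw_jar: Loose jar, 56 mm across, 62 mm high, on the right; origin at the centre of its underside. Leave it alone.
There are look-alikes about, which are no part of the job. Leave any pink or red look-alike of the plate alone.

How it is judged:
By the outcome, as a careful person would: the job done as asked, in the order asked, and still so for the second after the job is handed in, with the robot touching nothing.
It also fails if it takes over 54 s, if anything falls off the work surface, if the arm or the gripper's body presses on something with over 40 N, if the wrist force passes 120 N, or if a joint passes its speed limit or range.

## Working session

There is one attempt and no reset: what is moved stays moved. The work goes in short steps, Python scripts to look and compute and a tool call to move; the robot and the scene stay as the last step left them, time stands still between calls to the robot, and variables do not carry over. Pictures are saved under pics/ and viewed, and the job is handed in when it is done.

Besides the shell and the picture viewer there is one more tool, called after ">>>" as name(argument=value, ...) on one line, values as JSON. play_rows: Moves the arm, as the interface text tells. Its arguments: {"type":"object","properties":{"series":{"type":"array","items":{"type":"array","items":{"type":"number"}}},"newtons":{"type":"number"}},"required":["series"]}

```bash
mkdir -p pics; ls; python3 - <<'E'
from bench import status, snapshot, ticket, masks_of, tip_of, manip
import cv2
s=status.observe();print(s)
print([ (k,getattr(manip,k)) for k in dir(manip) if not k.startswith('_')])
for n in ("scene","top"):
    d=snapshot(n);cv2.imwrite(f"pics/{n}0.png",d["pixels"]);print(n,d["mtx"],d["eye"],d["attitude"])
    for l in ("plate","module_nose","wall_box","opening","stand","screwdriver","solder_reel","spare_module"):
        print(l,[(r["p"],r["location"]) for r in tip_of(n,l)])
E
```

```text
pics
{'clock': 0.0, 'joint_positions': array([ 1.11836666e+00,  1.24488529e-01,  1.65168726e+00, -2.59040972e-05,
        1.36749682e+00, -8.26081881e-02]), 'qvel': array([ 0.00171452,  0.00019742, -0.00047486,  0.00177313,  0.00101359,
        0.00163089]), 'joint_efforts': array([ 1.84531593e-03, -4.17606032e+01, -3.59932029e+01,  7.76022091e-02,
        4.92533657e-02, -1.55465968e-04]), 'tcp_pos': array([0.23470495, 0.60547263, 0.22438992]), 'orientation': array([-0.57750445, -3.08752043,  0.00316096]), 'ft_force': array([-0.4213178 , -0.25034085, -0.12938031]), 'ft_torque': array([-0.02071236,  0.00347046,  0.02420848]), 'grip_width': 0.09503425168940535}
[('Unreachable', <class 'bench.Unreachable'>), ('finger_overhang', 0.011)]
scene [[494.84524483   0.         259.2018677 ]
 [  0.         494.84524483 196.61949902]
 [  0.           0.           1.        ]] [1.25912399 0.75363815 1.0396877 ] [-1.04855515 -2.38314951  1.10049719]
plate [(0.87, [0.4879, 0.2913, 0.0862]), (0.77, [0.2721, -0.2249, 0.0013])]
module_nose [(0.86, [0.1929, 0.2965, 0.0659]), (0.8, [0.5222, 0.2953, 0.14
[... 388 characters left out ...]
.13008543]
 [  0.           0.           1.        ]] [ 0.42059137 -0.01683116  1.65047433] [-2.18907669  2.18636084 -0.05162418]
plate [(0.83, [0.4917, 0.2897, 0.0861]), (0.63, [0.1966, 0.2994, -0.0003]), (0.55, [0.2712, -0.2249, -0.0054]), (0.55, [0.6902, 0.0157, -0.001])]
module_nose [(0.77, [0.1951, 0.2999, 0.0662]), (0.75, [0.2701, -0.2235, 0.0696]), (0.58, [0.5204, 0.2992, 0.1456]), (0.42, [0.6883, 0.0186, 0.0012])]
wall_box [(0.82, [0.5413, -0.286, -0.0007])]
opening [(0.92, [0.5423, -0.2881, 0.0536]), (0.6, [0.3673, 0.0186, -0.0016])]
stand []
screwdriver [(0.8, [0.5204, 0.0123, -0.0017])]
solder_reel [(0.59, [0.3696, 0.0209, -0.0038])]
spare_module [(0.56, [0.6899, 0.0159, 0.0011])]
```

View pics/scene0.png

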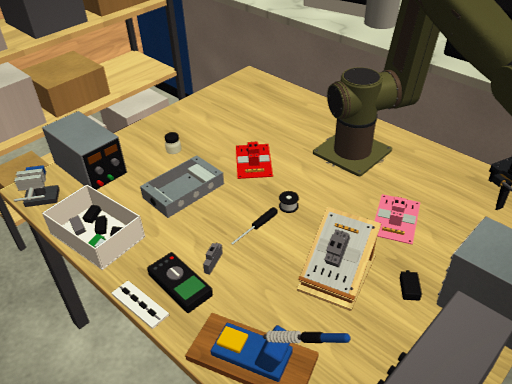

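View pics/top0.png

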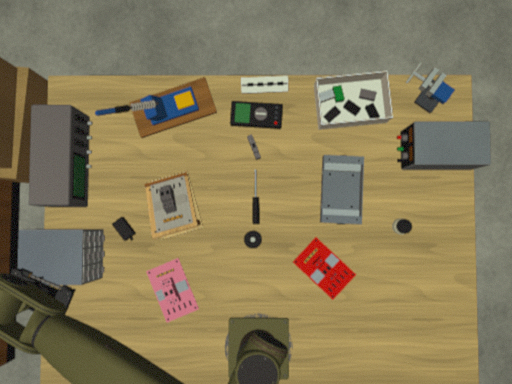

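Candidates for the plate: the silver plate on the stand at top (170,203), the pink one at (173,290) and the red one at (325,267). The silver one lies on the sloping stand, so it fits. I'll confirm it in an enlarged crop.

```bash
cat > h.py <<'E'
import numpy as np, cv2
from scipy.spatial.transform import Rotation as R
from bench import status, snapshot, ticket, masks_of, tip_of, manip
def cam(d):
    return np.array(d["mtx"]),np.array(d["eye"]),R.from_rotvec(d["attitude"]).as_matrix()
def proj(d,P):
    K,e,A=cam(d);p=(np.atleast_2d(P)-e)@A;u=p@K.T;return u[:,:2]/u[:,2:]
def ray_z(d,uv,z):
    K,e,A=cam(d);v=A@np.linalg.inv(K)@np.array([uv[0],uv[1],1.]);return e+v*(z-e[2])/v[2]
E
python3 - <<'E'
from h import *
a=cv2.imread('pics/top0.png');b=cv2.imread('pics/scene0.png')
p=cv2.resize(a[163:248,135:210],None,fx=5,fy=5,interpolation=cv2.INTER_CUBIC)
q=cv2.resize(b[200:310,290:390],None,fx=4,fy=4,interpolation=cv2.INTER_CUBIC)
h=max(p.shape[0],q.shape[0]);f=lambda i:cv2.copyMakeBorder(i,0,h-i.shape[0],0,0,0)
cv2.imwrite('pics/crop1.png',np.hstack([f(p),f(q)]))
p=cv2.resize(a[145:233,310:375],None,fx=5,fy=5,interpolation=cv2.INTER_CUBIC)
q=cv2.resize(b[150:220,135:230],None,fx=4,fy=4,interpolation=cv2.INTER_CUBIC)
h=max(p.shape[0],q.shape[0])
cv2.imwrite('pics/crop2.png',np.hstack([f(p),f(q)]))
E
```

```text
(no output)
```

View pics/crop1.png

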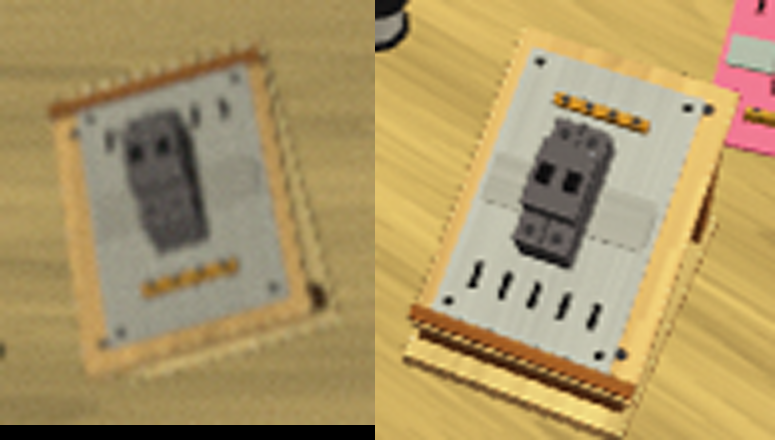

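View pics/crop2.png

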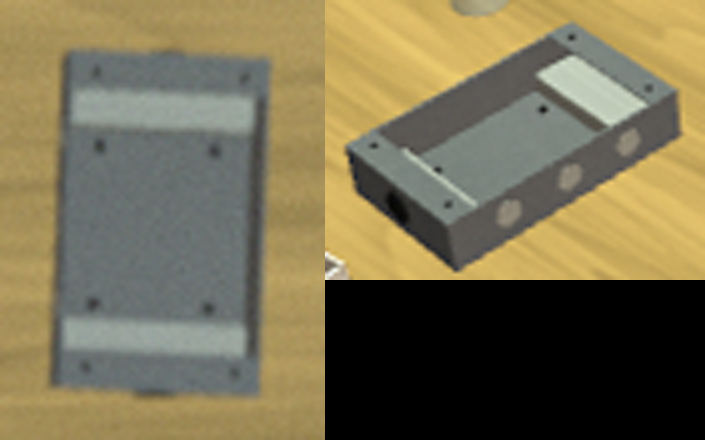

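The crop shows the silver plate with the grey module and brass bar on the plywood stand, so it is the right one. The box crop shows two folded rims, with the lighter ledges below them. Next I'll fit poses to the corners.

```bash
python3 - <<'E'
from h import *
from scipy.optimize import least_squares
T=snapshot("top");S=snapshot("scene")
c=lambda L,o,f,ox=0:np.array([[(x-ox)/f+o[0],(y)/f+o[1]] for x,y in L])-0.4
pt=c([(82,108),(243,68),(105,348),(292,303)],(135,163),5)   # far-left, far-right, near-left, near-right
ps=c([(432,310),(613,375),(528,48),(705,104)],(290,200),4,375) # scene: BL,BR are low(far) end: BL=right(-y)?, 
bt=c([(68,50),(268,60),(52,383),(258,393)],(310,145),5)
bs=c([(455,222),(345,150),(680,92),(572,22)],(135,150),4,325)
def mk(l,w,z): return np.array([[l,w,z],[l,-w,z],[-l,w,z],[-l,-w,z]])
def fit(top,sc,scm,M,pitch,x0):
    def pose(v): return R.from_euler('ZY',[v[3],pitch]).as_matrix(),v[:3]
    def f(v):
        A,t=pose(v);P=M@A.T+t
        return np.r_[(proj(T,P)-top).ravel(),(proj(S,P)[scm]-sc).ravel()]
    r=least_squares(f,x0,loss='soft_l1');print(r.x,np.degrees(r.x[3]),np.abs(r.fun).round(1));return r.x
# scene image order: far end low; scene cam looks from +x,+y so image left = -y
fit(pt,ps,[1,0,3,2],mk(.095,.06,.003),np.radians(30),[.49,.29,.085,.15])
fit(bt,bs,[0,1,2,3],mk(.115,.068,.049),0,[.54,-.286,0,0])
E
```

```text
[0.49064357 0.28966204 0.08505319 0.28191634] 16.152616175414874 [1.2 1.6 0.4 0.1 0.7 0.4 0.6 1.  0.4 0.3 1.4 0.3 1.  0.1 0.2 0.5]
[ 0.54235102 -0.28167086  0.00201004 -0.0405226 ] -2.321774032639844 [0.5 0.  0.4 0.4 0.3 1.2 0.4 0.9 1.7 1.4 0.  0.7 0.4 0.3 0.  0.1]
```

```bash
cat >> h.py <<'E'
from scipy.linalg import logm, expm
def M4(A,t): m=np.eye(4);m[:3,:3]=A;m[:3,3]=t;return m
def cur():
    s=status.observe();return M4(R.from_rotvec(s["orientation"]).as_matrix(),s["tcp_pos"]),s
def plate_pose(x,y,z,yaw,pitch): return M4(R.from_euler('ZY',[yaw,pitch]).as_matrix(),[x,y,z])
G=M4(np.diag([-1,1,-1]),[0,0,.032])   # tool in plate
def plan(Tg,N,T0=None):
    if T0 is None: T0=cur()[0]
    D=np.linalg.inv(T0)@Tg
    w=R.from_matrix(D[:3,:3]).as_rotvec()/N
    # row = [exp(w)|d], repeated N times: D_t = sum_k R^k d
    Rw=R.from_rotvec(w).as_matrix();S=sum(np.linalg.matrix_power(Rw,k) for k in range(N))
    d=np.linalg.solve(S,D[:3,3])
    print(N,"rows:",np.r_[w,d].round(4).tolist(),"total",np.degrees(w*N).round(2),(D[:3,3]*1000).round(1))
    E=np.eye(4);P=[]
    for k in range(N): E=E@M4(Rw,d);P.append((T0@E)[:3,3].round(3).tolist())
    print(" path",P[::max(1,N//4)])
E
python3 - <<'E'
from h import *
P=plate_pose(.4906,.2897,.085,.282,np.radians(30))
pre=P@G@M4(np.eye(3),[0,0,-.11])
print(pre);plan(pre,20)
E
```

```text
[[-0.8318181  -0.27827721 -0.4802504   0.55879556]
 [-0.24099513  0.96050081 -0.1391386   0.30945768]
 [ 0.5         0.         -0.8660254   0.20797561]
 [ 0.          0.          0.          1.        ]]
20 rows: [0.0085, 0.0252, -0.0318, -0.0173, -0.014, -0.0031] total [  9.77  28.92 -36.48] [-409.2 -159.5   17.7]
 path [[0.246, 0.587, 0.229], [0.311, 0.496, 0.239], [0.391, 0.417, 0.239], [0.481, 0.351, 0.227]]
```

>>> play_rows(series=[[0.0085,0.0252,-0.0318,-0.0173,-0.014,-0.0031,1],[0.0085,0.0252,-0.0318,-0.0173,-0.014,-0.0031,1],[0.0085,0.0252,-0.0318,-0.0173,-0.014,-0.0031,1],[0.0085,0.0252,-0.0318,-0.0173,-0.014,-0.0031,1],[0.0085,0.0252,-0.0318,-0.0173,-0.014,-0.0031,1],[0.0085,0.0252,-0.0318,-0.0173,-0.014,-0.0031,1],[0.0085,0.0252,-0.0318,-0.0173,-0.014,-0.0031,1],[0.0085,0.0252,-0.0318,-0.0173,-0.014,-0.0031,1],[0.0085,0.0252,-0.0318,-0.0173,-0.014,-0.0031,1],[0.0085,0.0252,-0.0318,-0.0173,-0.014,-0.0031,1]])

```text
clock: 1.83
tcp_pos: [0.3746, 0.4308, 0.2404]
orientation: [-0.07, -2.877, 0.053]
ft_force: [-0.6, -0.1, 0.3]
grip_width: 0.0952
```

>>> play_rows(series=[[0.0085,0.0252,-0.0318,-0.0173,-0.014,-0.0031,1],[0.0085,0.0252,-0.0318,-0.0173,-0.014,-0.0031,1],[0.0085,0.0252,-0.0318,-0.0173,-0.014,-0.0031,1],[0.0085,0.0252,-0.0318,-0.0173,-0.014,-0.0031,1],[0.0085,0.0252,-0.0318,-0.0173,-0.014,-0.0031,1],[0.0085,0.0252,-0.0318,-0.0173,-0.014,-0.0031,1],[0.0085,0.0252,-0.0318,-0.0173,-0.014,-0.0031,1],[0.0085,0.0252,-0.0318,-0.0173,-0.014,-0.0031,1],[0.0085,0.0252,-0.0318,-0.0173,-0.014,-0.0031,1],[0.0085,0.0252,-0.0318,-0.0173,-0.014,-0.0031,1]])

```text
clock: 2.67
tcp_pos: [0.5594, 0.3088, 0.2089]
orientation: [0.369, -2.595, 0.098]
ft_force: [-0.5, 1.0, -0.5]
grip_width: 0.0953
```

```bash
python3 - <<'E'
from h import *
T,s=cur();d=snapshot("wrist");cv2.imwrite("pics/w1.png",d["pixels"]);print(T.round(4),s["ft_force"],s["clock"])
P=plate_pose(.4906,.2897,.085,.282,np.radians(30))
plan(P@G@M4(np.eye(3),[0,0,-.11]),1)
C=T@np.array(d["mount"]);K=np.array(d["mtx"]);print(np.array(d["mount"]).round(3))
im=d["pixels"].copy()
def pr(X): p=(np.c_[X,np.ones(len(X))]@np.linalg.inv(C).T)[:,:3]@K.T;return p[:,:2]/p[:,2:]
pl=np.array([[a,b,.003] for a,b in((.095,.06),(.095,-.06),(-.095,-.06),(-.095,.06))])
ns=np.array([[a,b,.066] for a,b in((.0225,.018),(.0225,-.018),(-.0225,-.018),(-.0225,.018))])
for q,c in((pl,(0,255,0)),(ns,(0,0,255))):
    X=(np.c_[q,np.ones(4)]@P.T)[:,:3];u=pr(X);print(u.round(1).tolist());cv2.polylines(im,[u.round().astype(int)],True,c,1)
cv2.imwrite("pics/w1o.png",im)
E
```

```text
[[-8.317e-01 -2.787e-01 -4.802e-01  5.594e-01]
 [-2.418e-01  9.604e-01 -1.387e-01  3.088e-01]
 [ 4.998e-01  7.000e-04 -8.661e-01  2.089e-01]
 [ 0.000e+00  0.000e+00  0.000e+00  1.000e+00]] [-0.47423545  1.04268505 -0.4532637 ] 2.6667
1 rows: [-0.0005, -0.0017, -0.0014, 0.003, 0.0036, -0.0006] total [-0.03 -0.09 -0.08] [ 3.   3.6 -0.6]
 path [[0.559, 0.309, 0.208]]
[[-0.    -0.963 -0.269  0.076]
 [ 1.    -0.    -0.     0.001]
 [ 0.    -0.269  0.963 -0.159]
 [ 0.     0.     0.     1.   ]]
[[309.1, 272.9], [198.6, 272.8], [188.7, 88.0], [319.1, 88.0]]
[[275.7, 233.4], [232.1, 233.3], [231.0, 180.1], [276.8, 180.2]]
```

View pics/w1o.png

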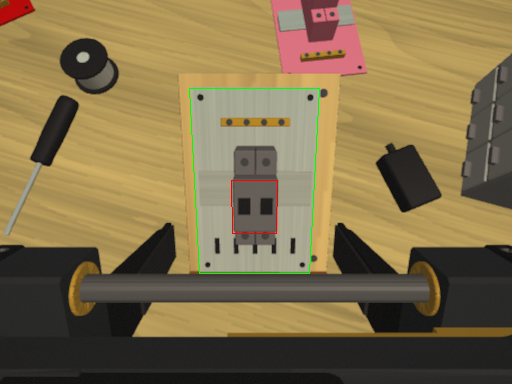

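The overlay of the fitted pose matches the plate (corners about (190,88) and (310,272)) and the nose (232..276, 180..233) to about a pixel.

```bash
python3 - <<'E'
from h import *
P=plate_pose(.4906,.2897,.085,.282,np.radians(30))
for i in range(3):
    T,s=cur();print(T[:3,3],s["clock"],s["qvel"].round(3))
plan(P@G,10)
E
```

```text
[0.56193675 0.30665411 0.20595547] 2.7167 [ 0.022 -0.041  0.084  0.037 -0.031  0.119]
[0.56193675 0.30665411 0.20595547] 2.7167 [ 0.022 -0.041  0.084  0.037 -0.031  0.119]
[0.56193675 0.30665411 0.20595547] 2.7167 [ 0.022 -0.041  0.084  0.037 -0.031  0.119]
10 rows: [-0.0, -0.0002, -0.0001, 0.0003, 0.0004, 0.0109] total [-0.03 -0.09 -0.08] [  2.8   3.6 109.4]
 path [[0.556, 0.305, 0.197], [0.545, 0.303, 0.178], [0.534, 0.3, 0.159], [0.523, 0.298, 0.141], [0.512, 0.295, 0.122]]
```

>>> play_rows(series=[[0,0,0,0,0,0.008,1],[0,0,0,0,0,0.008,1],[0,0,0,0,0,0.008,1],[0,0,0,0,0,0.008,1],[0,0,0,0,0,0.008,1],[0,0,0,0,0,0.008,1],[0,0,0,0,0,0.006,1],[0,0,0,0,0,0.004,1],[0,0,0,0,0,0.002,1],[0,0,0,0,0,0,1]])

```text
clock: 3.55
tcp_pos: [0.5292, 0.3011, 0.1567]
orientation: [0.368, -2.596, 0.098]
ft_force: [0.5, -0.0, 0.2]
grip_width: 0.0953
```

```bash
python3 - <<'E'
from h import *
P=plate_pose(.4906,.2897,.085,.282,np.radians(30))
T,s=cur();print(s["qvel"].round(3),s["ft_force"])
plan(P@G,10)
E
```

```text
[-0.004  0.001 -0.018  0.001  0.005  0.001] [ 0.54123363 -0.00433032  0.24531849]
10 rows: [0.0, 0.0, -0.0001, -0.0001, -0.0, 0.005] total [ 0.02  0.02 -0.03] [-1.  -0.2 50.2]
 path [[0.527, 0.3, 0.152], [0.522, 0.299, 0.144], [0.518, 0.298, 0.135], [0.513, 0.296, 0.126], [0.508, 0.295, 0.117]]
```

>>> play_rows(series=[[0,0,0,-0.0005,0,0.008,1],[0,0,0,-0.0005,0,0.008,1],[0,0,0,0,0,0.008,1],[0,0,0,0,0,0.008,1],[0,0,0,0,0,0.008,1],[0,0,0,0,0,0.005,1],[0,0,0,0,0,0.003,1],[0,0,0,0,0,0.002,1],[0,0,0,0,0,0,1],[0,0,0,0,0,0,1]])

```text
clock: 4.38
tcp_pos: [0.5066, 0.2946, 0.1134]
orientation: [0.368, -2.597, 0.098]
ft_force: [1.0, 0.9, 0.5]
grip_width: 0.0953
```

>>> play_rows(series=[[0,0,0,0,0,0,0.6],[0,0,0,0,0,0,0.5],[0,0,0,0,0,0,0.45],[0,0,0,0,0,0,0.4],[0,0,0,0,0,0,0.35],[0,0,0,0,0,0,0.3],[0,0,0,0,0,0,0.2],[0,0,0,0,0,0,0.1],[0,0,0,0,0,0,0],[0,0,0,0,0,0,0]], newtons=45)

```text
clock: 5.22
tcp_pos: [0.5065, 0.2944, 0.1131]
orientation: [0.368, -2.597, 0.098]
ft_force: [0.3, -0.1, -0.5]
grip_width: 0.0358
```

```bash
python3 - <<'E'
from h import *
P=plate_pose(.4906,.2897,.085,.282,np.radians(30))
T,s=cur();print(s["qvel"].round(3),s["ft_force"],s["ft_torque"],s["grip_width"])
plan(P@G,1)
d=snapshot("wrist");cv2.imwrite("pics/w2.png",d["pixels"])
E
```

```text
[-0.002 -0.001 -0.001  0.003  0.005  0.001] [ 0.34947057 -0.07200247 -0.54548693] [ 0.1317518  -0.2700146  -0.05958698] 0.035774250912343916
1 rows: [0.0003, 0.0011, -0.0006, 0.0003, -0.0001, 0.0006] total [ 0.01  0.06 -0.04] [ 0.3 -0.1  0.6]
 path [[0.506, 0.294, 0.113]]
```

View pics/w2.png

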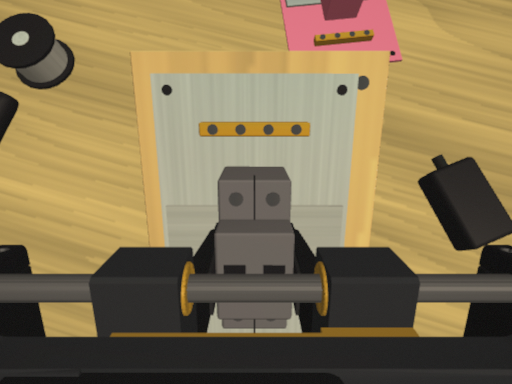

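Gripped: width is 35.8 mm and the module sits between the fingers at about (255,260). I'll lift along the face normal.

>>> play_rows(series=[[0,0,0,0,0,-0.003,0],[0,0,0,0,0,-0.005,0],[0,0,0,0,0,-0.008,0],[0,0,0,0,0,-0.01,0],[0,0,0,0,0,-0.012,0],[0,0,0,0,0,-0.012,0],[0,0,0,0,0,-0.01,0],[0,0,0,0,0,-0.006,0],[0,0,0,0,0,-0.003,0],[0,0,0,0,0,0,0]])

```text
clock: 6.1
tcp_pos: [0.5402, 0.3043, 0.1739]
orientation: [0.368, -2.598, 0.098]
ft_force: [-0.3, -0.1, -5.4]
grip_width: 0.036
```

```bash
python3 - <<'E'
from h import *
T,s=cur();print(T.round(3),s["qvel"].round(3),s["ft_force"],s["ft_torque"],s["grip_width"])
d=snapshot("wrist");cv2.imwrite("pics/w3.png",d["pixels"])
E
```

```text
[[-0.833 -0.278 -0.478  0.54 ]
 [-0.241  0.961 -0.138  0.304]
 [ 0.498  0.    -0.867  0.174]
 [ 0.     0.     0.     1.   ]] [ 0.     0.006  0.031  0.001 -0.01   0.001] [-0.29844893 -0.13469635 -5.42367741] [ 0.22754718 -0.76753692  0.00220337] 0.03602933138306015
```

View pics/w3.png

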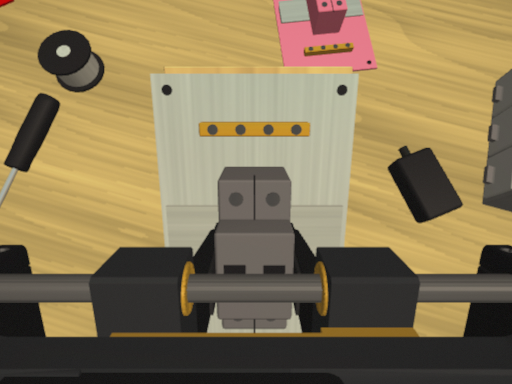

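The grip is firm with no slip: the plate looks the same in the picture as before the lift, and the load is 5.4 N. Now I'll refine the box pose from edges.

```bash
python3 - <<'E'
from h import *
from scipy.optimize import minimize
from scipy.ndimage import map_coordinates
D={"top":snapshot("top"),"scene":snapshot("scene")}
I={"top":cv2.imread("pics/top0.png"),"scene":cv2.imread("pics/scene0.png")}
Gm={}
for k,i in I.items():
    f=cv2.GaussianBlur(i.astype(np.float32),(0,0),0.8)
    gx=cv2.Sobel(f,cv2.CV_32F,1,0);gy=cv2.Sobel(f,cv2.CV_32F,0,1)
    Gm[k]=(gx,gy)
def rect(l,w,z,l0=None):
    return [np.array(p,float) for p in ((l,w,z),(l,-w,z),(-l,-w,z),(-l,w,z))]
def segs():
    L=[]
    a=rect(.115,.068,.049);L+=[(a[i],a[(i+1)%4]) for i in range(4)]
    L+=[(np.array([s*.088,-.065,.049]),np.array([s*.088,.065,.049])) for s in(1,-1)]
    L+=[(np.array([-.088,s*.065,.049]),np.array([.088,s*.065,.049])) for s in(1,-1)]
    return L
L=segs()
def score(v,ks):
    A=R.from_euler('z',v[2]).as_matrix();t=np.array([v[0],v[1],0]);tot=0
    for k in ks:
        gx,gy=Gm[k]
        for a,b in L:
            P=a+np.linspace(.05,.95,40)[:,None]*(b-a);u=proj(D[k],P@A.T+t)
            n=u[-1]-u[0];n=np.array([-n[1],n[0]])/np.linalg.norm(n)
            g=np.stack([map_coordinates(np.abs(n[0]*gx[...,c]+n[1]*gy[...,c]),[u[:,1],u[:,0]],order=1) for c in range(3)]).max(0)
            tot+=np.minimum(g,150).mean()
    return -tot
for ks in (["top"],["scene"],["top","scene"]):
    best=None
    for x in np.arange(.534,.551,.002):
      for y in np.arange(-.292,-.275,.002):
        for w in np.arange(-.07,.011,.01):
            s=score((x,y,w),ks)
            if best is None or s<best[0]: best=(s,(x,y,w))
    r=minimize(score,best[1],args=(ks,),method='Nelder-Mead',options=dict(initial_simplex=[np.array(best[1])+d for d in np.vstack([np.zeros(3),np.diag([.002,.002,.01])])],xatol=1e-5))
    print(ks,best,r.x,r.fun)
v=r.x
A=R.from_euler('z',v[2]).as_matrix();t=np.array([v[0],v[1],0]);o=[]
for k,(x0,y0,x1,y1) in {"top":(310,145,375,233),"scene":(130,145,235,225)}.items():
    f=5 if k=="top" else 4
    im=cv2.resize(I[k][y0:y1,x0:x1],None,fx=f,fy=f,interpolation=cv2.INTER_CUBIC)
    for a,b in L:
        u=(proj(D[k],np.array([a,b])@A.T+t)-[x0,y0]+.5)*f
        cv2.line(im,*[tuple(int(round(q)) for q in p) for p in u],(0,255,0),1)
    o.append(cv2.copyMakeBorder(im,0,440-im.shape[0],0,0,0))
cv2.imwrite("pics/box_o.png",np.hstack(o))
E
```

```text
['top'] (np.float64(-1019.1924974713457), (np.float64(0.544), np.float64(-0.27599999999999997), np.float64(-0.05))) [ 0.54325806 -0.27562971 -0.04463875] -1022.7991970109185
['scene'] (np.float64(-1075.8049286482665), (np.float64(0.542), np.float64(-0.284), np.float64(-0.060000000000000005))) [ 0.54206235 -0.28483144 -0.05638237] -1077.3546399424736
['top', 'scene'] (np.float64(-2090.3346287616046), (np.float64(0.542), np.float64(-0.284), np.float64(-0.05))) [ 0.54265795 -0.28433032 -0.04988709] -2097.190450666732
```

View pics/box_o.png

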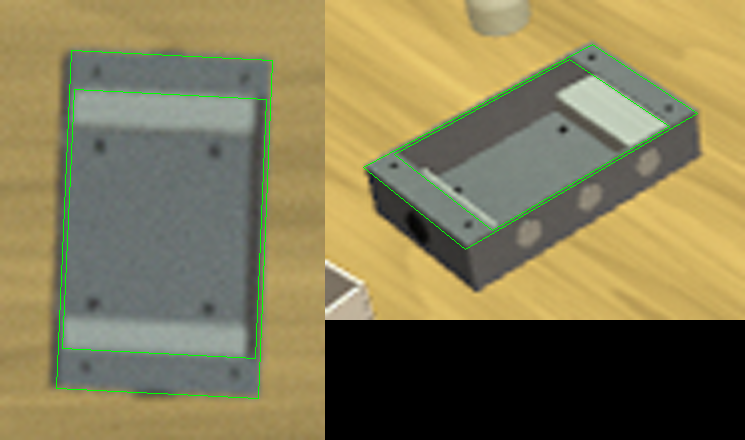

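```bash
cat >> h.py <<'E'
G=M4(np.diag([-1,1,-1]),[0,0,.0326])
BOX=M4(R.from_euler('z',-.048).as_matrix(),[.5425,-.2840,0])
def inbox(xe,ze,deg,y=0.):
    th=np.radians(deg);A=R.from_euler('y',th).as_matrix()
    return BOX@M4(A,np.array([xe,y,ze])-A@[.095,0,0])@G
def where():
    T,s=cur();P=np.linalg.inv(BOX)@T@np.linalg.inv(G)
    e=P@[.095,0,0,1];f=P@[-.095,0,0,1]
    print("in box: low end",(e[:3]*1e3).round(1),"hi end",(f[:3]*1e3).round(1),"eul ZYX",R.from_matrix(P[:3,:3]).as_euler('ZYX',degrees=True).round(2),"F",s["ft_force"].round(1),"M",s["ft_torque"].round(2),"grip",round(s["grip_width"],4),"t",s["clock"],"qv",np.abs(s["qvel"]).max().round(3))
E
python3 - <<'E'
from h import *
where()
plan(inbox(.076,.10,20),29)
E
```

```text
in box: low end [ 30.7 608.3  96.5] hi end [-125.   555.1  191.6] eul ZYX [ 1.886e+01  3.003e+01 -1.000e-02] F [-0.1 -0.1 -5.1] M [ 0.24 -0.78  0.01] grip 0.0357 t 6.25 qv 0.007
29 rows: [-0.0048, -0.006, 0.0103, 0.002, -0.0202, 0.0014] total [-7.99 -9.94 17.12] [ 135.5 -565.    88.9]
 path [[0.542, 0.284, 0.172], [0.559, 0.142, 0.171], [0.564, -0.0, 0.169], [0.558, -0.143, 0.167], [0.54, -0.284, 0.163]]
```

>>> play_rows(series=[[-0.0012,-0.0015,0.0026,0.0005,-0.005,0.0003,0],[-0.0024,-0.003,0.0051,0.001,-0.0101,0.0007,0],[-0.0036,-0.0045,0.0077,0.0015,-0.0151,0.001,0],[-0.0048,-0.006,0.0103,0.002,-0.0202,0.0014,0],[-0.0048,-0.006,0.0103,0.002,-0.0202,0.0014,0],[-0.0048,-0.006,0.0103,0.002,-0.0202,0.0014,0],[-0.0048,-0.006,0.0103,0.002,-0.0202,0.0014,0],[-0.0048,-0.006,0.0103,0.002,-0.0202,0.0014,0],[-0.0048,-0.006,0.0103,0.002,-0.0202,0.0014,0],[-0.0048,-0.006,0.0103,0.002,-0.0202,0.0014,0]])

```text
clock: 7.08
tcp_pos: [0.5597, 0.13, 0.1713]
orientation: [0.242, -2.661, 0.067]
ft_force: [0.0, 0.1, -4.5]
grip_width: 0.0358
```

>>> play_rows(series=[[-0.0048,-0.006,0.0103,0.002,-0.0202,0.0014,0],[-0.0048,-0.006,0.0103,0.002,-0.0202,0.0014,0],[-0.0048,-0.006,0.0103,0.002,-0.0202,0.0014,0],[-0.0048,-0.006,0.0103,0.002,-0.0202,0.0014,0],[-0.0048,-0.006,0.0103,0.002,-0.0202,0.0014,0],[-0.0048,-0.006,0.0103,0.002,-0.0202,0.0014,0],[-0.0048,-0.006,0.0103,0.002,-0.0202,0.0014,0],[-0.0048,-0.006,0.0103,0.002,-0.0202,0.0014,0],[-0.0048,-0.006,0.0103,0.002,-0.0202,0.0014,0],[-0.0048,-0.006,0.0103,0.002,-0.0202,0.0014,0]])

```text
clock: 7.92
tcp_pos: [0.5621, -0.0731, 0.1686]
orientation: [0.093, -2.729, 0.028]
ft_force: [1.3, 0.0, -5.2]
grip_width: 0.0358
```

```bash
python3 - <<'E'
from h import *
where()
plan(inbox(.076,.10,20),10)
E
```

```text
in box: low end [ 83.  219.8 100.8] hi end [-90.  200.  176.7] eul ZYX [ 6.55 23.54 -0.39] F [ 1.3  0.  -5.2] M [ 0.12 -0.64  0.07] grip 0.0358 t 7.9167 qv 0.387
10 rows: [-0.0049, -0.0061, 0.0106, 0.0021, -0.0211, 0.0015] total [-2.82 -3.52  6.1 ] [  30.5 -208.8   20.7]
 path [[0.561, -0.094, 0.168], [0.558, -0.137, 0.167], [0.554, -0.179, 0.166], [0.549, -0.221, 0.165], [0.544, -0.263, 0.164]]
```

>>> play_rows(series=[[-0.0048,-0.006,0.0103,0.002,-0.0202,0.0014,0],[-0.0048,-0.006,0.0103,0.002,-0.0202,0.0014,0],[-0.0048,-0.006,0.0103,0.002,-0.0202,0.0014,0],[-0.0048,-0.006,0.0103,0.002,-0.0202,0.0014,0],[-0.0048,-0.006,0.0103,0.002,-0.0202,0.0014,0],[-0.0048,-0.006,0.0103,0.002,-0.0202,0.0014,0],[-0.0048,-0.006,0.0103,0.002,-0.0202,0.0014,0],[-0.0036,-0.0045,0.0077,0.0015,-0.0151,0.001,0],[-0.0024,-0.003,0.0051,0.001,-0.0101,0.0007,0],[-0.0012,-0.0015,0.0026,0.0005,-0.005,0.0003,0]])

```text
clock: 8.75
tcp_pos: [0.5468, -0.2446, 0.1648]
orientation: [-0.039, -2.782, -0.005]
ft_force: [-0.5, 0.7, -5.1]
grip_width: 0.0359
```

```bash
python3 - <<'E'
from h import *
where()
T,s=cur();d=snapshot("wrist");S=snapshot("scene")
C=T@np.array(d["mount"]);K=np.array(d["mtx"])
im=d["pixels"].copy()
def pr(X): p=(np.c_[X,np.ones(len(X))]@np.linalg.inv(C).T)[:,:3]@K.T;return p[:,:2]/p[:,2:]
for l,w,z in((.115,.068,.049),(.088,.065,.049)):
    q=np.array([[l,w,z,1],[l,-w,z,1],[-l,-w,z,1],[-l,w,z,1]])@BOX.T
    u=pr(q[:,:3]);cv2.polylines(im,[u.round().astype(int)],True,(0,255,0),1);print(u.round())
P=T@np.linalg.inv(G);q=np.array([[a,b,.003,1] for a,b in((.095,.06),(.095,-.06),(-.095,-.06),(-.095,.06))])@P.T
cv2.polylines(im,[pr(q[:,:3]).round().astype(int)],True,(0,0,255),1)
cv2.imwrite("pics/w4.png",im);cv2.imwrite("pics/s4.png",S["pixels"])
plan(inbox(.076,.10,20),5)
E
```

```text
in box: low end [ 79.9  41.1 100.9] hi end [-98.   37.6 167.7] eul ZYX [ 1.14 20.6  -0.08] F [-0.5  0.7 -5.1] M [ 0.01 -0.48 -0.  ] grip 0.0359 t 8.75 qv 0.061
[[282. 364.]
 [133. 361.]
 [145. 115.]
 [285. 117.]]
[[279. 333.]
 [137. 330.]
 [147. 142.]
 [282. 145.]]
5 rows: [-0.0016, -0.0021, 0.004, 0.0009, -0.0081, 0.0007] total [-0.47 -0.6   1.13] [  4.8 -40.6   3.6]
 path [[0.546, -0.252, 0.164], [0.545, -0.26, 0.164], [0.543, -0.268, 0.164], [0.542, -0.276, 0.163], [0.54, -0.284, 0.163]]
```

View pics/w4.png

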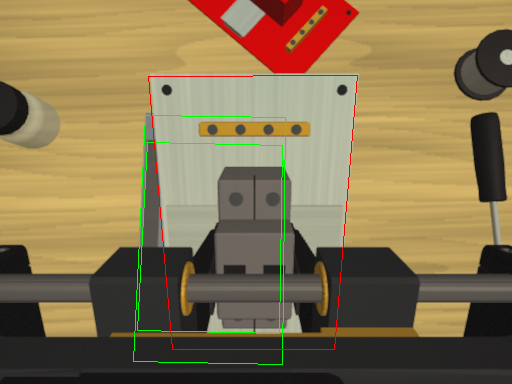

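View pics/s4.png

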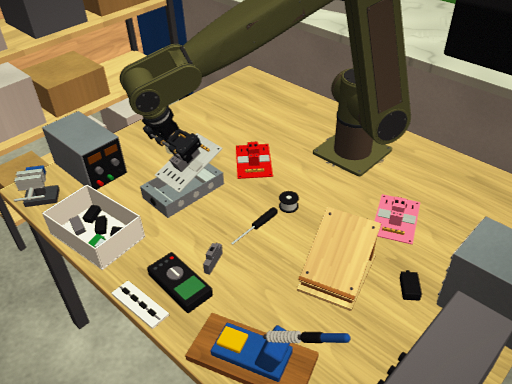

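The predicted box outline meets the visible near-left box corner at about (146,116). I'll zoom in to check.

```bash
python3 - <<'E'
import cv2,numpy as np
a=cv2.imread('pics/w4.png')[100:250,120:180];cv2.imwrite('pics/w4c.png',cv2.resize(a,None,fx=4,fy=4,interpolation=cv2.INTER_CUBIC))
E
```

```text
(no output)
```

View pics/w4c.png

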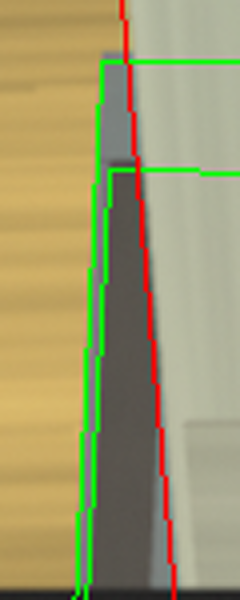

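The box's near rim sits about 2 px (~1.7 mm) closer to the robot than modelled, while y matches. I'll shift the box x estimate by -1.3 mm and settle above the opening.

```bash
sed -i 's/\[.5425,-.2840,0\]/[.5412,-.2840,0]/' h.py; python3 - <<'E'
from h import *
where()
plan(inbox(.076,.10,20),7)
E
```

```text
in box: low end [ 81.6  42.4 100.9] hi end [-96.2  38.6 167.7] eul ZYX [ 1.21 20.6  -0.05] F [-0.1  0.7 -5.3] M [ 0.05 -0.58 -0.04] grip 0.0359 t 8.85 qv 0.029
7 rows: [-0.0012, -0.0015, 0.0028, 0.0008, -0.0058, 0.0006] total [-0.47 -0.6   1.13] [  6.1 -40.6   4.1]
 path [[0.546, -0.249, 0.165], [0.545, -0.255, 0.164], [0.544, -0.261, 0.164], [0.543, -0.267, 0.164], [0.542, -0.272, 0.164], [0.54, -0.278, 0.163], [0.539, -0.284, 0.163]]
```

>>> play_rows(series=[[-0.0012,-0.0015,0.0028,0.0008,-0.0058,0.0006,0],[-0.0012,-0.0015,0.0028,0.0008,-0.0058,0.0006,0],[-0.0012,-0.0015,0.0028,0.0008,-0.0058,0.0006,0],[-0.0012,-0.0015,0.0028,0.0008,-0.0058,0.0006,0],[-0.0012,-0.0015,0.0028,0.0008,-0.0058,0.0006,0],[-0.0012,-0.0015,0.0028,0.0008,-0.0058,0.0006,0],[-0.0012,-0.0015,0.0028,0.0008,-0.0058,0.0006,0],[0,0,0,0,0,0,0],[0,0,0,0,0,0,0],[0,0,0,0,0,0,0]])

```text
clock: 9.68
tcp_pos: [0.5397, -0.2831, 0.1629]
orientation: [-0.065, -2.792, -0.011]
ft_force: [0.1, 0.7, -5.2]
grip_width: 0.0357
```

```bash
python3 - <<'E'
from h import *
where()
plan(inbox(.076,.029,20),8)
T,s=cur();d=snapshot("wrist");D=snapshot("top")
C=T@np.array(d["mount"]);K=np.array(d["mtx"])
im=d["pixels"].copy()
def pr(X): p=(np.c_[X,np.ones(len(X))]@np.linalg.inv(C).T)[:,:3]@K.T;return p[:,:2]/p[:,2:]
for l,w,z in((.115,.068,.049),(.088,.065,.049)):
    q=np.array([[l,w,z,1],[l,-w,z,1],[-l,-w,z,1],[-l,w,z,1]])@BOX.T
    cv2.polylines(im,[pr(q[:,:3]).round().astype(int)],True,(0,255,0),1)
t=cv2.resize(D["pixels"][140:236,300:380],None,fx=4,fy=4,interpolation=cv2.INTER_CUBIC)
w=im.copy()
cv2.imwrite("pics/w5.png",np.hstack([w,t[:384]]) if t.shape[0]>=384 else w)
E
```

```text
in box: low end [76.6  0.9 99.8] hi end [-102.     0.6  164.7] eul ZYX [ 0.08 19.98  0.  ] F [ 0.1  0.7 -5.2] M [ 0.   -0.5   0.02] grip 0.0357 t 9.6833 qv 0.007
8 rows: [-0.0001, 0.0, 0.0002, -0.003, -0.0001, 0.0083] total [-0.03  0.02  0.08] [-23.7  -0.8  66.7]
 path [[0.54, -0.283, 0.154], [0.539, -0.283, 0.136], [0.539, -0.284, 0.119], [0.539, -0.284, 0.101]]
```

View pics/w5.png

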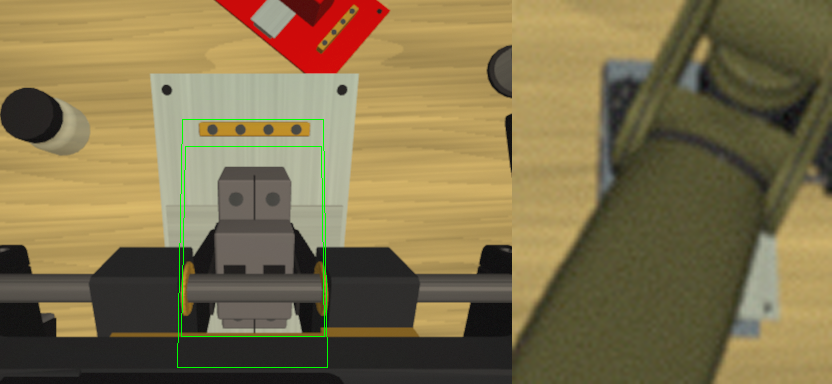

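The plate now covers the box in the wrist view, and its two ends are equally placed about the model. Lowering the far end into the opening.

>>> play_rows(series=[[0,0,0,-0.003,-0.0001,0.0083,0],[0,0,0,-0.003,-0.0001,0.0083,0],[0,0,0,-0.003,-0.0001,0.0083,0],[0,0,0,-0.003,-0.0001,0.0083,0],[0,0,0,-0.003,-0.0001,0.0083,0],[0,0,0,-0.003,-0.0001,0.0083,0],[0,0,0,-0.0025,-0.0001,0.007,0],[0,0,0,-0.002,-0.0001,0.0055,0],[0,0,0,-0.001,0,0.003,0],[0,0,0,0,0,0,0]])

```text
clock: 10.62
tcp_pos: [0.5389, -0.2838, 0.0924]
orientation: [-0.065, -2.791, -0.012]
ft_force: [1.0, -0.0, -6.3]
grip_width: 0.0359
```

```bash
python3 - <<'E'
from h import *
where()
plan(inbox(.105,.027,20),10)
D=snapshot("scene");cv2.imwrite("pics/s6.png",cv2.resize(D["pixels"][100:230,110:250],None,fx=4,fy=4,interpolation=cv2.INTER_CUBIC))
E
```

```text
in box: low end [75.8  0.2 29.2] hi end [-1.027e+02 -1.000e-01  9.440e+01] eul ZYX [ 0.1  20.06  0.03] F [ 1.  -0.  -6.3] M [-0.04 -0.5  -0.02] grip 0.0359 t 10.6167 qv 0.013
10 rows: [-0.0, -0.0001, 0.0002, -0.0028, -0.0, -0.0008] total [-0.01 -0.06  0.09] [-28.2  -0.1  -7.8]
 path [[0.542, -0.284, 0.092], [0.548, -0.284, 0.092], [0.553, -0.285, 0.091], [0.559, -0.285, 0.091], [0.565, -0.285, 0.09]]
```

View pics/s6.png

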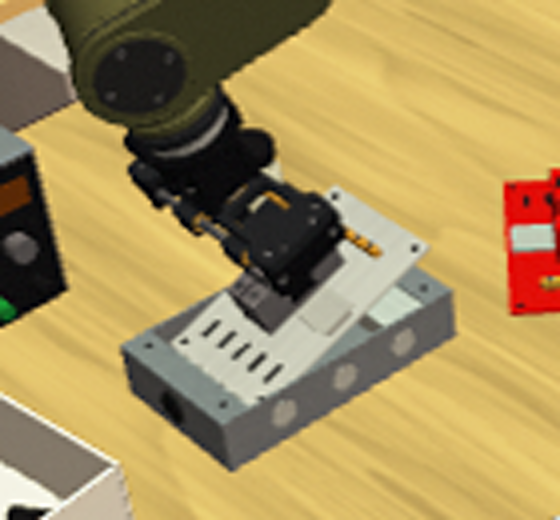

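The low end is inside the opening just short of the far rim, around (180,345)–(265,400) in the crop. Sliding it under the rim.

>>> play_rows(series=[[0,0,0,-0.003,0,-0.0008,0],[0,0,0,-0.0035,0,-0.001,0],[0,0,0.0005,-0.0035,0,-0.001,0],[0,0,0.0005,-0.0035,0,-0.001,0],[0,0,0.0005,-0.0035,0,-0.001,0],[0,0,0,-0.0035,0,-0.001,0],[0,0,0,-0.003,0,-0.0008,0],[0,0,0,-0.003,0,-0.0008,0],[0,0,0,-0.002,0,-0.0005,0],[0,0,0,0,0,0,0]])

```text
clock: 11.5
tcp_pos: [0.5693, -0.2854, 0.0911]
orientation: [-0.067, -2.792, -0.011]
ft_force: [-0.2, 0.4, -4.7]
grip_width: 0.0359
```

```bash
python3 - <<'E'
from h import *
where()
plan(inbox(.1065,.024,20),10)
D=snapshot("scene");cv2.imwrite("pics/s7.png",cv2.resize(D["pixels"][100:230,110:250],None,fx=4,fy=4,interpolation=cv2.INTER_CUBIC))
E
```

```text
in box: low end [ 1.062e+02 -1.000e-01  2.800e+01] hi end [-72.3  -0.1  92.9] eul ZYX [ 1.000e-02  1.997e+01 -5.000e-02] F [-0.2  0.4 -4.7] M [-0.01 -0.48 -0.02] grip 0.0359 t 11.5 qv 0.009
10 rows: [-0.0001, 0.0, 0.0, -0.0002, 0.0, 0.0004] total [-0.05  0.03  0.  ] [-1.6  0.1  3.6]
 path [[0.569, -0.285, 0.091], [0.569, -0.285, 0.09], [0.569, -0.285, 0.089], [0.569, -0.285, 0.088], [0.57, -0.285, 0.088]]
```

View pics/s7.png

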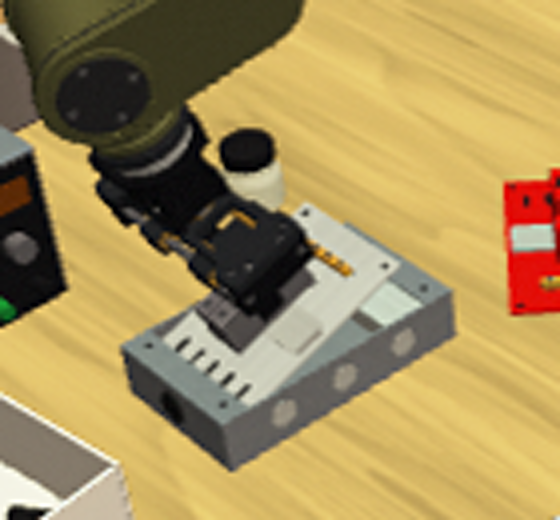

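The far end is under the rim with no contact force. Now pitching down about the low end to about 10°.

```bash
python3 - <<'E'
from h import *
plan(inbox(.1065,.026,10),10)
E
```

```text
10 rows: [-0.0001, -0.0174, 0.0, 0.0004, 0.0, 0.0018] total [-0.05 -9.99  0.01] [ 3.   0.1 18.6]
 path [[0.568, -0.285, 0.09], [0.566, -0.285, 0.086], [0.564, -0.285, 0.083], [0.562, -0.285, 0.08], [0.561, -0.285, 0.076]]
```

>>> play_rows(series=[[0,-0.0174,0,0.0004,0,0.0018,0],[0,-0.0174,0,0.0004,0,0.0018,0],[0,-0.0174,0,0.0004,0,0.0018,0],[0,-0.0174,0,0.0004,0,0.0018,0],[0,-0.0174,0,0.0004,0,0.0018,0],[0,-0.0174,0,0.0004,0,0.0018,0],[0,-0.0174,0,0.0004,0,0.0018,0],[0,-0.0174,0,0.0004,0,0.0018,0],[0,-0.0174,0,0.0004,0,0.0018,0],[0,-0.0174,0,0.0004,0,0.0018,0]])

```text
clock: 12.38
tcp_pos: [0.56, -0.285, 0.0748]
orientation: [-0.071, -2.968, -0.005]
ft_force: [0.1, -0.7, -3.9]
grip_width: 0.036
```

```bash
python3 - <<'E'
from h import *
where()
plan(inbox(.1065,.026,6),5)
T,s=cur();d=snapshot("wrist")
C=T@np.array(d["mount"]);K=np.array(d["mtx"])
im=d["pixels"].copy()
def pr(X): p=(np.c_[X,np.ones(len(X))]@np.linalg.inv(C).T)[:,:3]@K.T;return p[:,:2]/p[:,2:]
big=cv2.resize(im[20:240,110:400],None,fx=2.7,fy=2.7,interpolation=cv2.INTER_CUBIC)
for l,w,z in((.115,.068,.049),(.088,.065,.049)):
    q=np.array([[l,w,z,1],[l,-w,z,1],[-l,-w,z,1],[-l,w,z,1]])@BOX.T
    cv2.polylines(big,[((pr(q[:,:3])-[110,20]+.5)*2.7).round().astype(int)],True,(0,255,0),1)
cv2.imwrite("pics/w8.png",big)
E
```

```text
in box: low end [ 1.068e+02 -1.000e-01  2.630e+01] hi end [-80.3  -0.1  59. ] eul ZYX [ 0.    9.92 -0.05] F [ 0.1 -0.7 -3.9] M [ 0.02 -0.24 -0.06] grip 0.036 t 12.3833 qv 0.238
5 rows: [-0.0002, -0.0137, 0.0, 0.0005, 0.0, 0.0014] total [-0.05 -3.92  0.  ] [2.3 0.1 6.9]
 path [[0.559, -0.285, 0.074], [0.559, -0.285, 0.072], [0.558, -0.285, 0.071], [0.557, -0.285, 0.07], [0.557, -0.285, 0.068]]
```

View pics/w8.png

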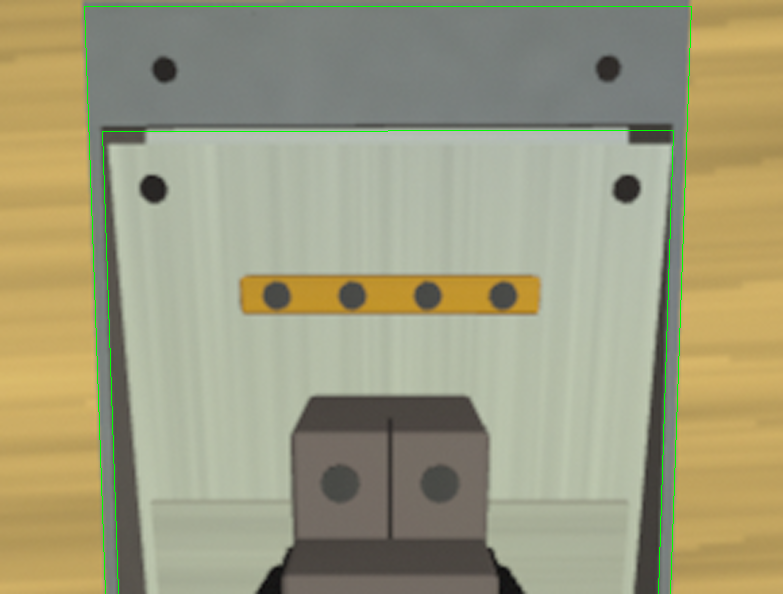

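The wrist view shows the near rim edge at row ~126 (model 130), so the box is about 0.8 mm nearer still. The plate edge at row ~143 is clear of it and y is centred. Continuing down.

```bash
sed -i 's/\[.5412,-.2840,0\]/[.5405,-.2840,0]/' h.py; python3 - <<'E'
from h import *
where()
plan(inbox(.107,.0245,4),10)
E
```

```text
in box: low end [106.8   0.   25.8] hi end [-80.4   0.1  58.7] eul ZYX [-0.01  9.96 -0.02] F [-0.7 -0.1 -5.6] M [ 0.07 -0.29 -0.04] grip 0.0356 t 12.4333 qv 0.046
10 rows: [-0.0, -0.0104, -0.0, 0.0003, -0.0, 0.0011] total [-0.02 -5.96 -0.01] [ 2.4 -0.1 11.3]
 path [[0.559, -0.285, 0.073], [0.558, -0.285, 0.071], [0.557, -0.285, 0.069], [0.556, -0.285, 0.067], [0.555, -0.285, 0.065]]
```

>>> play_rows(series=[[0,-0.0104,0,0.0003,0,0.0011,0],[0,-0.0104,0,0.0003,0,0.0011,0],[0,-0.0104,0,0.0003,0,0.0011,0],[0,-0.0104,0,0.0003,0,0.0011,0],[0,-0.0104,0,0.0003,0,0.0011,0],[0,-0.0104,0,0.0003,0,0.0011,0],[0,-0.0104,0,0.0003,0,0.0011,0],[0,-0.0104,0,0.0003,0,0.0011,0],[0,-0.0104,0,0.0003,0,0.0011,0],[0,-0.0104,0,0.0003,0,0.0011,0]])

```text
clock: 13.27
tcp_pos: [0.5557, -0.2848, 0.0643]
orientation: [-0.073, -3.071, -0.001]
ft_force: [0.5, -0.4, -5.3]
grip_width: 0.0359
```

```bash
cat > view.py <<'E'
from h import *
import sys
T,s=cur();d=snapshot("wrist")
C=T@np.array(d["mount"]);K=np.array(d["mtx"])
im=d["pixels"].copy()
def pr(X): p=(np.c_[X,np.ones(len(X))]@np.linalg.inv(C).T)[:,:3]@K.T;return p[:,:2]/p[:,2:]
big=cv2.resize(im[20:240,110:400],None,fx=2.7,fy=2.7,interpolation=cv2.INTER_CUBIC)
for l,w,z in((.115,.068,.049),(.088,.065,.049)):
    q=np.array([[l,w,z,1],[l,-w,z,1],[-l,-w,z,1],[-l,w,z,1]])@BOX.T
    cv2.polylines(big,[((pr(q[:,:3])-[110,20]+.5)*2.7).round().astype(int)],True,(0,255,0),1)
cv2.imwrite(f"pics/{sys.argv[1]}.png",big)
E
python3 - <<'E'
from h import *
where()
plan(inbox(.107,.0225,0),10)
E
python3 view.py w9
```

```text
in box: low end [ 1.077e+02 -1.000e-01  2.510e+01] hi end [-81.8  -0.1  38.4] eul ZYX [ 0.01  4.01 -0.05] F [ 0.5 -0.4 -5.3] M [ 0.03 -0.14 -0.06] grip 0.0359 t 13.2667 qv 0.145
10 rows: [-0.0001, -0.007, 0.0, 0.0003, 0.0, 0.0009] total [-0.05 -4.01  0.01] [2.6 0.1 9.4]
 path [[0.555, -0.285, 0.063], [0.555, -0.285, 0.062], [0.554, -0.285, 0.06], [0.553, -0.285, 0.058], [0.553, -0.285, 0.056]]
```

View pics/w9.png

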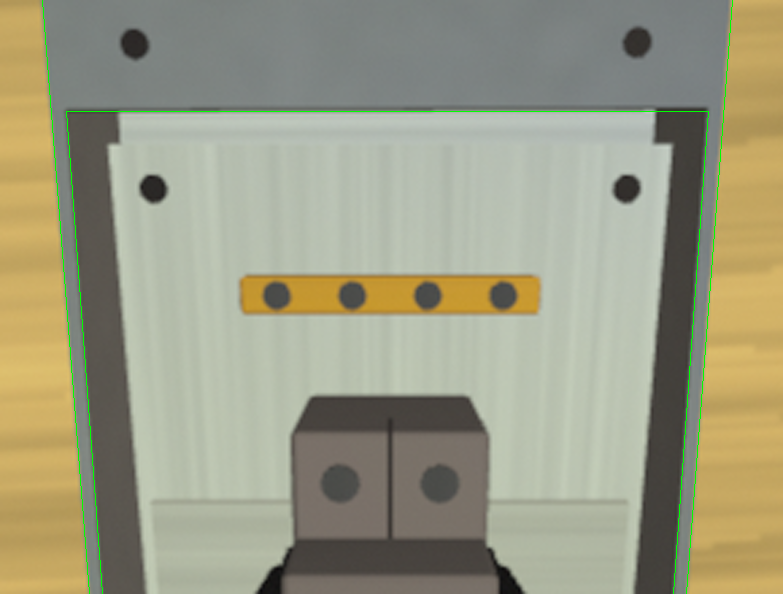

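The near end is past the rim edge (row 110) with an even gap, and the model aligns. Levelling to just above the ledges.

>>> play_rows(series=[[0,-0.007,0,0.0003,0,0.0009,0],[0,-0.007,0,0.0003,0,0.0009,0],[0,-0.007,0,0.0003,0,0.0009,0],[0,-0.007,0,0.0003,0,0.0009,0],[0,-0.007,0,0.0003,0,0.0009,0],[0,-0.007,0,0.0003,0,0.0009,0],[0,-0.007,0,0.0003,0,0.0009,0],[0,-0.007,0,0.0003,0,0.0009,0],[0,-0.007,0,0.0003,0,0.0009,0],[0,-0.007,0,0.0003,0,0.0009,0]])

```text
clock: 14.15
tcp_pos: [0.5524, -0.2846, 0.0554]
orientation: [-0.075, -3.14, 0.001]
ft_force: [-0.0, -0.7, -5.2]
grip_width: 0.0353
```

```bash
python3 - <<'E'
from h import *
where()
plan(inbox(.095,.0222,0),8)
E
```

```text
in box: low end [ 1.069e+02 -1.000e-01  2.280e+01] hi end [-83.1  -0.1  22.8] eul ZYX [ 0.01  0.01 -0.04] F [-0.  -0.7 -5.2] M [ 0.04  0.02 -0.01] grip 0.0353 t 14.15 qv 0.1
8 rows: [-0.0001, -0.0, 0.0, 0.0015, 0.0, 0.0001] total [-0.04 -0.01  0.01] [11.9  0.1  0.6]
 path [[0.551, -0.285, 0.055], [0.548, -0.284, 0.055], [0.545, -0.284, 0.055], [0.542, -0.284, 0.055]]
```

>>> play_rows(series=[[0,0,0,0.001,0,0,0],[0,0,0,0.0015,0,0,0],[0,0,0,0.0018,0,0,0],[0,0,0,0.0018,0,0,0],[0,0,0,0.0018,0,0,0],[0,0,0,0.0018,0,0,0],[0,0,0,0.0015,0,0,0],[0,0,0,0.0008,0,0,0],[0,0,0,0,0,0,0],[0,0,0,0,0,0,0]])

```text
clock: 14.98
tcp_pos: [0.5405, -0.2841, 0.0556]
orientation: [-0.075, -3.14, 0.001]
ft_force: [-0.2, -0.1, -5.2]
grip_width: 0.0358
```

```bash
python3 - <<'E'
from h import *
where()
E
python3 view.py w10;python3 - <<'E'
from h import *
D=snapshot("scene");cv2.imwrite("pics/s10.png",cv2.resize(D["pixels"][100:230,110:250],None,fx=4,fy=4,interpolation=cv2.INTER_CUBIC))
E
```

```text
in box: low end [95.  -0.1 22.9] hi end [-95.   -0.1  23. ] eul ZYX [ 0.01  0.04 -0.05] F [-0.2 -0.1 -5.2] M [-0.   -0.03 -0.05] grip 0.0358 t 14.9833 qv 0.003
```

View pics/w10.png

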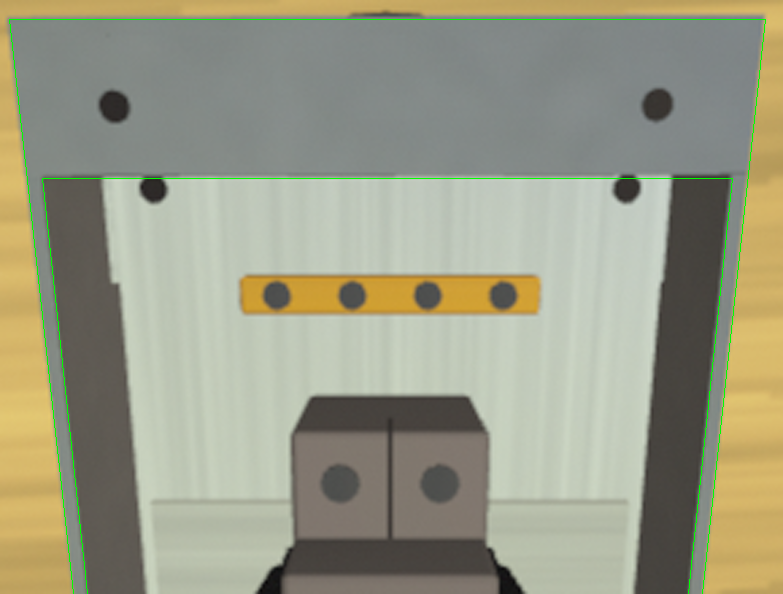

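View pics/s10.png

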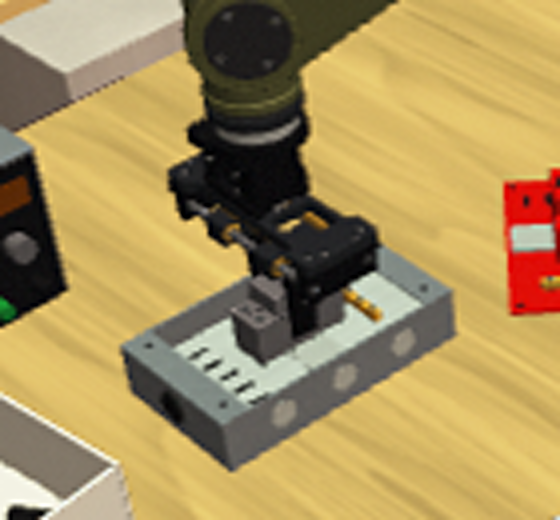

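Both ends are tucked under the rims: the near edge is hidden behind the rim at row 178 and the far end is hidden in the scene view. Lowering slowly to contact.

>>> play_rows(series=[[0,0,0,0,0,0.0003,0],[0,0,0,0,0,0.0003,0],[0,0,0,0,0,0.0003,0],[0,0,0,0,0,0.0003,0],[0,0,0,0,0,0.0003,0],[0,0,0,0,0,0.0003,0],[0,0,0,0,0,0.0003,0],[0,0,0,0,0,0.0002,0],[0,0,0,0,0,0.0002,0],[0,0,0,0,0,0,0]])

```text
clock: 15.92
tcp_pos: [0.5406, -0.2841, 0.0532]
orientation: [-0.075, -3.14, 0.001]
ft_force: [0.7, -0.3, -4.1]
grip_width: 0.0357
```

```bash
python3 -c "
from h import *
where()"
```

```text
in box: low end [95.1 -0.1 20.6] hi end [-94.9  -0.2  20.7] eul ZYX [ 0.01  0.03 -0.05] F [ 0.7 -0.3 -4.1] M [ 0.14  0.04 -0.  ] grip 0.0357 t 15.9167 qv 0.005
```

>>> play_rows(series=[[0,0,0,0,0,0.0002,0],[0,0,0,0,0,0.0002,0],[0,0,0,0,0,0.0001,0],[0,0,0,0,0,0.0001,0],[0,0,0,0,0,0.0001,0],[0,0,0,0,0,0.0001,0],[0,0,0,0,0,0,0],[0,0,0,0,0,0,0],[0,0,0,0,0,0,0],[0,0,0,0,0,0,0]])

```text
clock: 16.75
tcp_pos: [0.5407, -0.2843, 0.0531]
orientation: [-0.075, -3.14, 0.002]
ft_force: [-4.8, 1.3, 4.6]
grip_width: 0.036
```

```bash
python3 -c "
from h import *
where()"
```

```text
in box: low end [95.2 -0.3 20.4] hi end [-94.8  -0.3  20.5] eul ZYX [ 0.02  0.02 -0.06] F [-4.8  1.3  4.6] M [0.7  0.34 0.21] grip 0.036 t 16.75 qv 0.002
```

Contact made: the vertical force went from -5 to +4.6 N with the plate level. Releasing gently.

>>> play_rows(series=[[0,0,0,0,0,0,0.38],[0,0,0,0,0,0,0.4],[0,0,0,0,0,0,0.42],[0,0,0,0,0,0,0.45],[0,0,0,0,0,0,0.5],[0,0,0,0,0,0,0.55],[0,0,0,0,0,0,0.6],[0,0,0,0,0,0,0.6],[0,0,0,0,0,0,0.6],[0,0,0,0,0,0,0.6]])

```text
clock: 17.58
tcp_pos: [0.5405, -0.2841, 0.0522]
orientation: [-0.075, -3.14, 0.001]
ft_force: [-0.7, 0.0, -0.3]
grip_width: 0.0569
```

```bash
python3 -c "
from h import *
where()"; python3 view.py w12
```

```text
in box: low end [95.  -0.1 19.6] hi end [-95.   -0.1  19.7] eul ZYX [ 0.01  0.04 -0.05] F [-0.7  0.  -0.3] M [0.06 0.03 0.01] grip 0.0569 t 17.5833 qv 0.003
```

View pics/w12.png

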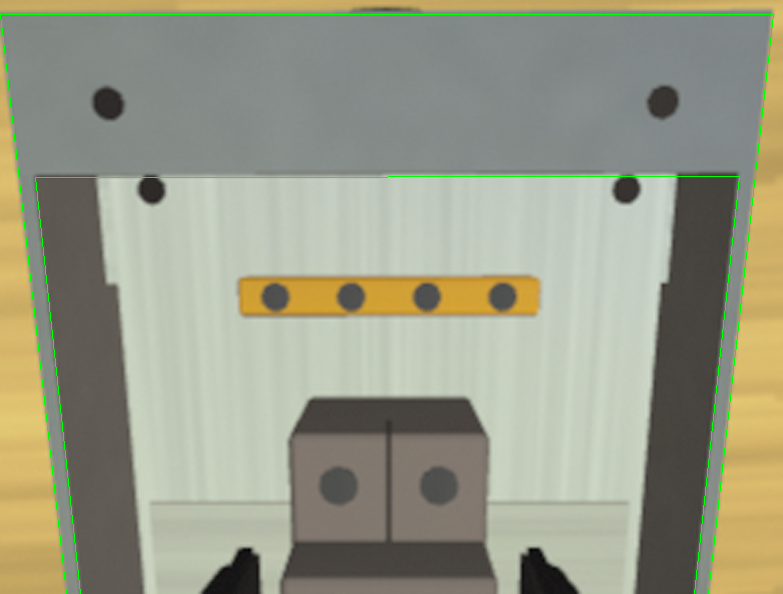

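Fingers are clear of the module on both sides and the force is near zero. Retreating straight up.

>>> play_rows(series=[[0,0,0,0,0,-0.004,0.6],[0,0,0,0,0,-0.01,0.6],[0,0,0,0,0,-0.015,0.6],[0,0,0,0,0,-0.02,0.6],[0,0,0,0,0,-0.02,0.6],[0,0,0,0,0,-0.02,0.6],[0,0,0,0,0,-0.02,0.6],[0,0,0,0,0,-0.015,0.6],[0,0,0,0,0,-0.01,0.6],[0,0,0,0,0,-0.005,0.6]])

```text
clock: 18.47
tcp_pos: [0.5414, -0.2845, 0.1941]
orientation: [0.075, 3.138, -0.004]
ft_force: [-0.1, 1.2, -0.2]
grip_width: 0.0566
```

>>> play_rows(series=[[0,0,0,0.01,0,-0.01,0.6],[0,0,0,0.02,0,-0.01,0.6],[0,0,0,0.02,0,-0.01,0.6],[0,0,0,0.02,0,-0.01,0.6],[0,0,0,0.02,0,-0.01,0.6],[0,0,0,0.02,0,-0.01,0.6],[0,0,0,0.02,0,-0.01,0.6],[0,0,0,0.01,0,0,0.6],[0,0,0,0,0,0,0.6],[0,0,0,0,0,0,0.6]])

```text
clock: 19.3
tcp_pos: [0.4007, -0.2771, 0.2605]
orientation: [-0.076, -3.14, 0.0]
ft_force: [1.5, -0.5, 0.5]
grip_width: 0.0572
```

```bash
python3 - <<'E'
from h import *
T,s=cur();print(T[:3,3],s["ft_force"])
o=[]
for n in("scene","top"):
    D=snapshot(n);cv2.imwrite(f"pics/{n}13.png",D["pixels"])
    for l in ("plate","module_nose","opening","spare_module","solder_reel","screwdriver"): print(n,l,[(r["p"],r["location"]) for r in tip_of(n,l)])
    c=(110,100,250,230) if n=="scene" else (295,140,385,240)
    im=cv2.resize(D["pixels"][c[1]:c[3],c[0]:c[2]],None,fx=4,fy=4,interpolation=cv2.INTER_CUBIC)
    q=np.array([[a,b,.023,1] for a,b in((.095,.06),(.095,-.06),(-.095,-.06),(-.095,.06))])@BOX.T
    o.append(im[:400] if n=="top" else im[60:460])
    M=np.array([0,0,.086,1])@BOX.T;print(n,"nose px expected",proj(D,M[:3]))
cv2.imwrite("pics/f13.png",np.hstack(o)[:, :800] if False else cv2.resize(np.hstack(o),(800,int(400*800/(o[0].shape[1]+o[1].shape[1])))))
E
```

```text
[ 0.40069386 -0.27710665  0.26053969] [ 1.52282354 -0.52344498  0.51543154]
scene plate [(0.95, [0.1937, 0.296, -0.0035]), (0.87, [0.2732, -0.2263, 0.0005]), (0.7, [0.5398, -0.2846, 0.0221])]
scene module_nose [(0.98, [0.2727, -0.2284, 0.0654]), (0.9, [0.5422, -0.2827, 0.0904]), (0.77, [0.1967, 0.2956, 0.0666]), (0.22, [0.4067, 0.4659, 0.0006])]
scene opening [(0.69, [0.5373, -0.2837, 0.0501]), (0.35, [0.686, 0.0207, -0.0005]), (0.33, [0.5427, -0.2859, 0.0005])]
scene spare_module [(0.61, [0.6858, 0.0185, -0.0033])]
scene solder_reel [(0.7, [0.3699, 0.0172, -0.0029])]
scene screwdriver [(0.84, [0.5136, 0.0143, -0.0006])]
scene nose px expected [[180.4706339  170.04833921]]
top plate [(0.93, [0.5422, -0.2837, 0.0208]), (0.89, [0.2712, -0.2262, -0.0036]), (0.84, [0.195, 0.3002, -0.0003])]
top module_nose [(0.98, [0.2708, -0.2239, 0.0678]), (0.83, [0.1967, 0.2972, 0.0693]), (0.8, [0.5385, -0.2826, 0.0903]), (0.47, [0.4158, -0.4886, -0.0025])]
top opening [(0.68, [0.4149, -0.4889, 0.0015])]
top spare_module [(0.52, [0.6876, 0.0159, 0.0009])]
top solder_reel [(0.63, [0.3697, 0.0207, -0.0006])]
top screwdriver [(0.58, [0.5187, 0.0108, -0.0016])]
top nose px expected [[344.13307828 188.95736064]]
```

View pics/f13.png

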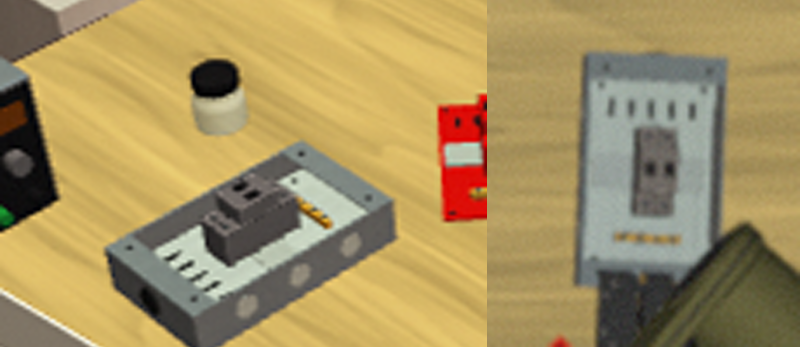

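View pics/scene13.png

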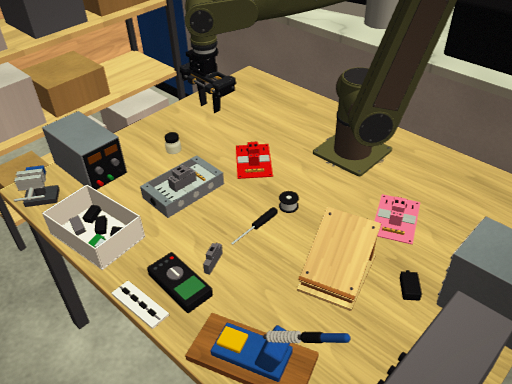

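The plate lies flat in the box at top ~(344,189), with both ends under the rims and the corner holes evenly spaced from them. Nothing else has moved and the gripper is clear. Handing in.

```bash
python3 -c "
from bench import ticket
print(ticket.job_done())"
```

```text
the job is handed in; nothing more can be done
None
```

The plate is in the wall box, flat on both ledges and released, with both ends tucked under the rims. The job was handed in at about 19.5 s of the 54 s allowed.

**What I did:** I gripped the plate by its module sides and lifted it square off the sloping stand. I tilted it to 20° over the box, passed its +x end under the far rim and lowered the other end past the near rim in small steps. I then slid it 12 mm back to centre and set it down until the ledges took its weight, before opening the gripper and backing away.

**Last checks:**
- **Position:** before I let go, the tool pose put the plate's ends at +95 and -95 mm in the box and within 0.1° of level. After release, the networks put the plate at (0.540–0.542, -0.284, 0.021–0.022), against an expected (0.5405, -0.284, 0.020).
- **Pictures:** both ends are under the rims, with the corner holes about evenly spaced from them.
- **Forces:** readings stayed under about 7 N throughout, and were near zero once I let go.
- **Other things:** the screwdriver, reel and spare module measured within about 3 mm of where they started. The rest I only checked by eye in the pictures, and they look unmoved.

**Disagreements:**
- My first box fit was about 2 mm too far from the robot along x. I corrected it from the wrist pictures before the near end went in.
- The top camera on its own gave a box y about 8 mm off. I used the joint fit of both cameras, which the wrist view confirmed.
- After the release the top camera's network did not find the box opening. Its only answer was somewhere else on the bench, so I ignored it.

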